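# Load both piston units of a dead-weight tester for a cross-float

## Task

Load the two piston units of the dead-weight tester for the next pressure point. The two steel ring masses with the wide bore belong on the thick post, the two with the narrow bore on the thin post; on each, the larger mass goes down flat on the carrier plate first and the smaller one flat on top of it. Leave the tape roll and the dial gauge where they lie.

Things in the scene. Friction and masses are not known exactly. Their poses are not given: they have to be found in the camera images.
- narrow_large: Bare turned-steel ring mass lying flat and loose on the bench: outer diameter 60 mm, bore 24 mm right through, 24 mm high, about 450 g. Origin at the centre of its underside, z up along the bore. Round, so its yaw means nothing. The larger of the two narrow-bored masses; it does not go over the thick post.
- narrow_small: Bare turned-steel ring mass lying flat and loose on the bench: outer diameter 44 mm, bore 24 mm right through, 20 mm high, about 170 g. Origin at the centre of its underside, z up along the bore. Round, so its yaw means nothing. The smaller of the two narrow-bored masses; it does not go over the thick post.
- wide_large: Bare turned-steel ring mass lying flat and loose on the bench: outer diameter 64 mm, bore 38 mm right through, 24 mm high, about 390 g. Origin at the centre of its underside, z up along the bore. Round, so its yaw means nothing. The larger of the two wide-bored masses.
- wide_small: Bare turned-steel ring mass lying flat and loose on the bench: outer diameter 52 mm, bore 38 mm right through, 20 mm high, about 160 g. Origin at the centre of its underside, z up along the bore. Round, so its yaw means nothing. The smaller of the two wide-bored masses, a thin-walled ring.
- thin_seat (a point): Piston unit fixed on the bench: grey round base 100 mm across, port at one side; on it a round plate (carrier), 68 mm across, its top about 67 mm up, with a central post 12 mm thick. Point: centre of the plate's top; z up along the post, which rises 48 mm, its last 13.5 mm a cone to 6 mm (foot collar: 18 mm wide, 1.5 mm high). The carrier is sprung: sinks 0.5 mm per 100 g, at most 6 mm.
- thick_seat (a point): Piston unit fixed on the bench: grey round base 100 mm across, port at one side; on it a round plate (carrier), 68 mm across, its top about 67 mm up, with a central post 26 mm thick. Point: centre of the plate's top; z up along the post, which rises 50 mm, its last 15.5 mm a cone to 12 mm (foot collar: 32 mm wide, 1.5 mm high). The carrier is sprung: sinks 0.5 mm per 100 g, at most 6 mm.
- tape_roll: Bystander: roll of black adhesive tape with a brown core, 58 mm across, 19 mm high, lying flat among the masses. Origin at the centre of its underside. To be left alone.
- dial_gauge: Bystander: dial pressure gauge lying on its back, white face, case 66 mm across, 34 mm high, with a brass stem. Origin within the case's underside. To be left alone.
Mind the look-alikes: they are no part of the job. Leave any turquoise look-alike of the wide_small alone.

How it is judged:
At the end, for the whole second after the job is handed in: Narrow-bored masses over the thin post, wide-bored over the thick one: each within 10 mm of the axis, level within 0.08 rad, at rest; the larger lies on the carrier plate (underside -4 to +5 mm of it), the smaller on the larger (underside 20 to 29 mm above the larger's) (horizontal distance between each of narrow_large, narrow_small and thin_seat below 0.01 m and angle between each of narrow_large, narrow_small, wide_large, wide_small's own z axis and vertical below 0.08 rad and linear speed of each of narrow_large, narrow_small, wide_large, wide_small below 0.02 m/s and angular speed of each of narrow_large, narrow_small, wide_large, wide_small below 0.3 rad/s and z of narrow_large in the frame of thin_seat between -0.004 and 0.005 m and z of narrow_small in the frame of narrow_large between 0.02 and 0.029 m and horizontal distance between each of wide_large, wide_small and thick_seat below 0.01 m and z of wide_large in the frame of thick_seat between -0.004 and 0.005 m and z of wide_small in the frame of wide_large between 0.02 and 0.029 m); the robot touches nothing.
It fails at once if the tape roll is moved more than 25 mm (distance of tape_roll from where it was at the start of the episode above 0.025 m).
It fails at once if the dial gauge is moved more than 25 mm (distance of dial_gauge from where it was at the start of the episode above 0.025 m).
It also fails if it takes over 88 s, if anything falls off the work surface, if the arm or the gripper's body presses on something with over 40 N, if the wrist force passes 120 N, or if a joint passes its speed limit or range.

## Robot

A 6-joint arm with a two-finger parallel gripper is mounted at the origin on a cart in front of the work surface, level with it; the furniture and walls round the work are solid. World frame = base frame: x ahead of the robot, y to its left, z up, the work surface at z = 0. Lengths are in m, angles in rad, forces in N, time in s.
With the tool pointing down it reaches from about 0.35 to 0.8 m from the base axis. Payload 7.3 kg.
Tool frame: the origin (TCP) lies midway between the tips of the shut fingers; the grasp point (between the pads) lies 19 mm behind it (manip.tcp_to_grasp is the z of the grasp point in the tool frame, in m); z points along the fingers, y is the line along which they close (so a half turn about z gives the same grasp; the last joint's range is limited). The gripper opens to 85 mm and grips with 20 to 120 N. Pads are 22 mm wide; open, the fingers measure 114 mm over their backs; the gripper's body (76 mm by 85 mm) begins 54 mm behind the grasp point. The pads swing forward as they close: fully open they stand 13 mm farther back than shut.
Start: joints at [-1.366, 0.342, 1.524, -0, 1.275, -0.146], TCP at [0.18, -0.493, 0.231] pointing down, gripper open.
Joint ranges: [-2.53, 2.53], [-0.77, 2.02], [0.04, 2.7], [-1, 4.14], [0.28, 2.66], [-3.11, 3.11]. Speed limits (rad/s): [2.57, 2.57, 3.14, 3.14, 3.14, 3.14].

## Interface

Orientations are given as a 3x3 rotation matrix whose columns are the frame's x, y, z axes.
In Python, from plant import manip, imaging gives the robot as it stands.
- The arm moves only by the shell command python3 -m jog 'ROWS'. ROWS is a JSON object of lists of equal length, an entry for each row: "xyz": the shift along the tool's x, y, z in units of 30 mm (1.0 is 30 mm), a list of three; "rotation": the turn, a rotation vector about the tool's x, y, z in units of 6 degrees (1.0 is 6 degrees), a list of three; "hand": the finger opening in mm, from 0 to 85.4. A call has exactly 8 rows; each row shifts and turns the commanded pose from where the row before left it, along the tool's axes as they then stand; what a row does not reach is not made up. A row lasts 1/12 s, in which the tool goes at most 41.7 mm and 7.16 degrees, less where a joint would pass 70% of its speed; a pose out of reach is approached as far as the arm can. A call is refused whole if a number of a shift passes 1 or a number of a turn 1, either way. A call with a gripper value outside its range is refused whole. The fingers move at their own pace and stop on an object; the grip force is fixed at half the most. Time passes only in rows, so rows that do not move let the fingers close, or fill a call up. It gives the time, the measured TCP pose, the force, the opening and the grip force at its end, in the units of the state.
- manip.read_state(): the state, without advancing time (a new reading comes with each control period).
- imaging.snapshot(name): name is "side" or "top"; returns a dict with "color" (384x512x3 uint8, blue, green, red), "fx", "fy", "cx", "cy" (pixels), "D" ([k1, k2, p1, p2, k3] as OpenCV has them; the pictures are not rectified), "extrinsics" (4x4, takes a point from world to camera coordinates). Camera axes: x right, y up, looking along -z (the intrinsics and any distortion apply to the point x, -y, -z); pixel columns grow to the right and rows downward; lengths in m; the calibration is good to about 2 mm. A picture is of the moment at which its call begins. There is no depth.
- manip.finish_job(): hands the job in; it is judged then, once.
The state is a dict: "time": time; "joint_positions": joint angles; "qvel": joint speeds; "effort": joint torques, N m; "eef_pos": TCP position; "tcp_rot": TCP orientation; "contact_force": force on the tool from outside, world axes, zero at the start; "torque": the same for the moment, N m; "width": finger opening in m; "grasp_force": force on a finger pad.
Only numpy, scipy, OpenCV 4.12 (cv2) and the standard library are available. Lean on these libraries where they do the work, as an engineer would, in place of code of your own. Each camera call takes 0.05 s, during which the arm holds its last target. There are 200 camera calls.

## Working session

There is one attempt and no reset: what is moved stays moved. The work goes in short steps, Python scripts to look and compute and a shell command to move; the robot and the scene stay as the last step left them, time stands still between calls to the robot, and variables do not carry over. Pictures are saved under pics/ and viewed, at most 14 in all, crops included, and the job is handed in when it is done.

```bash
ls; mkdir -p pics; python3 - <<'E'
from plant import manip, imaging
import cv2,json
for n in("top","side"):
    s=imaging.snapshot(n); cv2.imwrite(f"pics/{n}0.png",s["color"])
    print(n,s["fx"],s["fy"],s["cx"],s["cy"],s["D"],s["extrinsics"])
print(manip.read_state(), manip.tcp_to_grasp)
E
```

```text
pics
top 488.01779052519896 488.01779052519896 256.94486244083845 188.80650216284798 [0.0261266 0.        0.        0.        0.       ] [[ 0.01991676 -0.9998001  -0.00175424  0.05743883]
 [ 0.99020679  0.01948309  0.13824225 -0.49013754]
 [-0.13818044 -0.0044904   0.99039689 -1.40567505]
 [ 0.          0.          0.          1.        ]]
side 423.7303033682021 423.7303033682021 256.0861080236082 190.86773142299518 [-0.14086381  0.          0.          0.          0.        ] [[-0.87131547 -0.49007842 -0.02514948  0.4648813 ]
 [ 0.15584646 -0.32494987  0.93280194 -0.11964216]
 [-0.46531842  0.8088453   0.35951084 -1.21170178]
 [ 0.          0.          0.          1.        ]]
{'time': 0.1, 'joint_positions': array([-1.36600738e+00,  3.42669858e-01,  1.52488997e+00, -5.08231867e-07,
        1.27543542e+00, -1.45994047e-01]), 'qvel': array([ 0.00154167, -0.00227413, -0.00366844,  0.0016978 ,  0.00016717,
        0.00102409]), 'effort': array([ 1.35235525e-03, -4.34449375e+01, -2.46491182e+01, -2.09892623e-04,
        4.62045515e-03, -3.21200027e-07]), 'eef_pos': array([ 0.18035849, -0.49267112,  0.23069775]), 'tcp_rot': array([[ 9.39103917e-01,  3.43633165e-01, -2.85707486e-04],
       [ 3.43633223e-01, -9.39102935e-01,  1.37318245e-03],
       [ 2.03562293e-04, -1.38773960e-03, -9.99999016e-01]]), 'contact_force': array([ 0.3256584 , -0.43317586,  0.59679948]), 'torque': array([ 0.0217954 , -0.01029079,  0.06454447]), 'grasp_force': 0.0, 'width': 0.08505768077393046} -0.0187
```

View pics/top0.png

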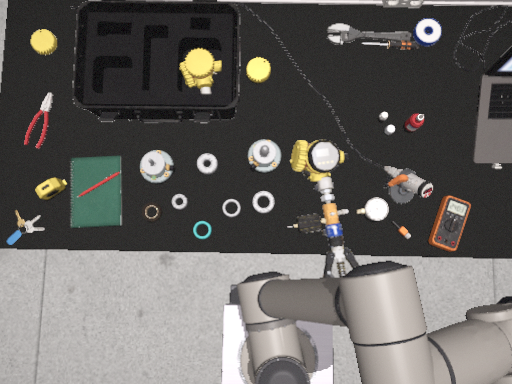

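View pics/side0.png

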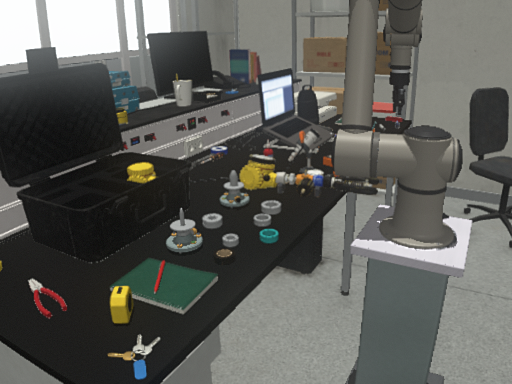

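```bash
cat > h.py <<'E'
import numpy as np, cv2
from plant import manip, imaging
def ray(s,uv):
    K=np.array([[s["fx"],0,s["cx"]],[0,s["fy"],s["cy"]],[0,0,1]])
    p=cv2.undistortPoints(np.float64(uv).reshape(-1,1,2),K,np.float64(s["D"])).reshape(-1,2)
    d=np.c_[p[:,0],-p[:,1],-np.ones(len(p))]
    E=np.array(s["extrinsics"]);R=E[:3,:3];return -R.T@E[:3,3], d@R
def onz(s,uv,z):
    c,d=ray(s,uv); return c+d*((z-c[2])/d[:,2])[:,None]
def proj(s,P):
    E=np.array(s["extrinsics"]);q=np.atleast_2d(P)@E[:3,:3].T+E[:3,3]
    K=np.array([[s["fx"],0,s["cx"]],[0,s["fy"],s["cy"]],[0,0,1]])
    return cv2.projectPoints(q*[1,-1,-1],np.zeros(3),np.zeros(3),K,np.float64(s["D"]))[0].reshape(-1,2)
E
python3 - <<'E'
from h import *
a=cv2.imread("pics/top0.png"); cv2.imwrite("pics/topc.png",cv2.resize(a[130:250,130:290],None,fx=5,fy=5,interpolation=cv2.INTER_CUBIC))
s=imaging.snapshot("top")
for n,uv,z in [("nl",(207,163),.024),("ns",(180,201),.02),("ws",(232,208),.02),("wl",(263,202),.024),("thin",(153,161),.115),("thick",(264,152),.117)]: print(n,onz(s,[uv],z))
b=cv2.imread("pics/side0.png"); cv2.imwrite("pics/sidec.png",cv2.resize(b[165:285,145:305],None,fx=5,fy=5,interpolation=cv2.INTER_CUBIC))
E
```

```text
nl [[0.56533703 0.21817071 0.024     ]]
ns [[0.4498457  0.29478674 0.02      ]]
ws [[0.432005   0.13994934 0.02      ]]
wl [[0.45124415 0.04847164 0.024     ]]
thin [[0.55055697 0.35959418 0.115     ]]
thick [[0.58205191 0.04902685 0.117     ]]
```

View pics/topc.png

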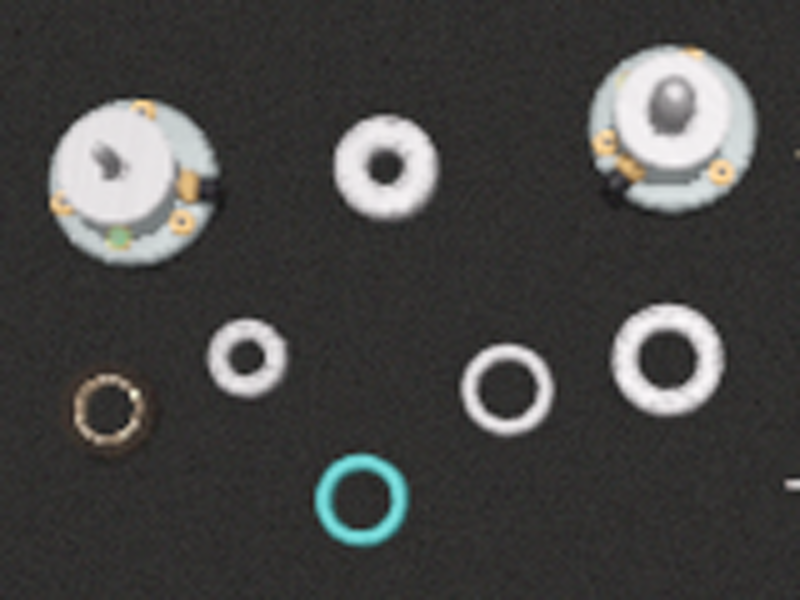

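View pics/sidec.png

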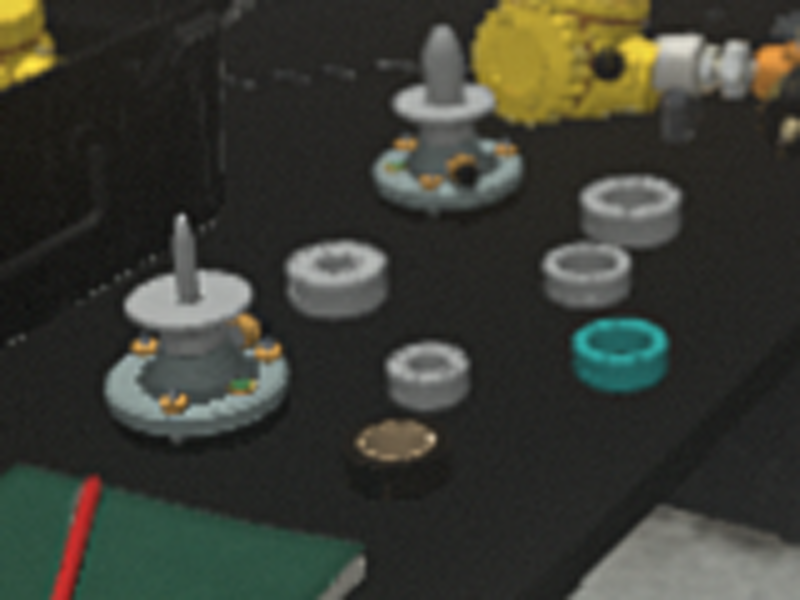

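The top view shows, with candidates as full-image pixels:
- Narrow bore: narrow_large (207,163) and narrow_small (179,201).
- Wide bore: wide_large (263,202) and wide_small (231,208).
- Look-alikes to leave: the turquoise ring (202,230), which resembles wide_small, and the tape roll (152,212).
- Posts: thin at (153,162), thick at (264,151).

The crops confirm these choices by bore and outer diameter. Next I'll measure their positions from both cameras.

```bash
cat > meas.py <<'E'
from h import *
from scipy.optimize import least_squares
T=np.linspace(0,2*np.pi,72,endpoint=False)
def circ(x,y,z,r): return np.c_[x+r*np.cos(T),y+r*np.sin(T),np.full(72,z)]
def cen(p):
    m=cv2.moments(cv2.convexHull(np.float32(p))); return np.array([m["m10"],m["m01"]])/m["m00"],m["m00"]
def blob(img,uv,thr,w=26):
    u,v=map(int,uv); g=img[v-w:v+w,u-w:u+w]; m=(g.min(2)>thr).astype(np.uint8)
    n,l,st,c=cv2.connectedComponentsWithStats(m)
    k=1+np.argmin(np.linalg.norm(c[1:]-w,axis=1)+(st[1:,4]<30)*99)
    pts=np.argwhere(l==k)[:,::-1]+[u-w,v-w]
    return cen(pts)
def ring(views,r,h,z0=0,x0=(.5,.15)):
    f=lambda p:np.concatenate([cen(proj(s,np.r_[circ(*p,z0,r),circ(*p,z0+h,r)]))[0]-c for s,c in views])
    q=least_squares(f,x0); return q.x,q.fun
E
python3 - <<'E'
from meas import *
t=imaging.snapshot("top");d=imaging.snapshot("side")
for n,a,b,r,h in [("nl",(207,163),(212,220),.03,.024),("ns",(179,201),(230,240),.022,.02),("ws",(231,208),(262,220),.026,.02),("wl",(263,202),(271,207),.032,.024)]:
    A=blob(t["color"],a,95);B=blob(d["color"],b,80)
    print(n,A,B,[np.round(ring(v,r,h),4) if 0 else [np.round(k,4) for k in ring(v,r,h)] for v in ([(t,A[0])],[(d,B[0])],[(t,A[0]),(d,B[0])])])
# plates
for n,a in [("thin",(153,163)),("thick",(264,154))]:
    u,v=a; g=t["color"][v-20:v+20,u-20:u+20].min(2)
    A=blob(t["color"],a,175); print(n,A,onz(t,[A[0]],.067))
E
```

```text
nl (array([206.75835866, 163.01925025]), 329.0) (array([211.80870807, 220.0799429 ]), 233.5) [[array([0.5674, 0.22  ]), array([-0.,  0.])], [array([0.5688, 0.2142]), array([-0.,  0.])], [array([0.5668, 0.2187]), array([ 0.4529,  0.1873, -0.3021,  0.6806])]]
ns (array([178.80874317, 201.22495446]), 183.0) (array([230.08982036, 239.47804391]), 167.0) [[array([0.4501, 0.2998]), array([-0.,  0.])], [array([0.4512, 0.294 ]), array([ 0., -0.])], [array([0.4497, 0.2982]), array([ 0.5311,  0.172 , -0.3443,  0.7439])]]
ws (array([231. , 207.5]), 250.0) (array([266.69709989, 212.11672037]), 465.5) [[array([0.4343, 0.1434]), array([-0., -0.])], [array([0.4478, 0.0829]), array([-0., -0.])], [array([0.4313, 0.133 ]), array([ 3.4531,  1.0702, -2.9138,  6.9292])]]
wl (array([263.03566711, 201.51254954]), 378.5) (array([266.69709989, 212.11672037]), 465.5) [[array([0.4538, 0.0483]), array([0., 0.])], [array([0.4459, 0.0866]), array([-0., -0.])], [array([0.455 , 0.0547]), array([-2.1478, -0.4435,  2.1146, -4.0919])]]
thin (array([155.5936136 , 165.70640937]), 725.5) [[0.54613512 0.36208256 0.067     ]]
thick (array([264.78637037, 151.97274074]), 562.5) [[0.59305193 0.04630541 0.067     ]]
```

```bash
python3 - <<'E'
from meas import *
t=imaging.snapshot("top");d=imaging.snapshot("side")
f=lambda p,o:(o[0]+(p[0]+.5)/5-.5,o[1]+(p[1]+.5)/5-.5)
for n,p,z in [("thin",(114,163),.067),("thinbase",(133,182),.012),("thintip",(98,149),.113),("thick",(672,110),.067),("thickbase",(672,128),.012)]: print(n,onz(t,[f(p,(130,130))],z)[0])
for n,p,z in [("thin",(188,298),.067),("thintip",(181,216),.114),("thick",(444,103),.067),("thicktip",(440,28),.116),("wl top",(631,196),.024),("ws top",(588,262),.02),("ns",(428,359),.02),("nl",(337,263),.024)]: print("side",n,onz(d,[f(p,(145,165))],z)[0])
E
```

```text
thin [0.55628125 0.37182652 0.067     ]
thinbase [0.55538789 0.37211658 0.012     ]
thintip [0.55529731 0.37090725 0.113     ]
thick [0.59411467 0.04861495 0.067     ]
thickbase [0.59501629 0.04793954 0.012     ]
side thin [0.55464892 0.36927753 0.067     ]
side thintip [0.55660448 0.36607529 0.114     ]
side thick [0.59141689 0.04918759 0.067     ]
side thicktip [0.59847218 0.03898073 0.116     ]
side wl top [0.45178572 0.04662237 0.024     ]
side ws top [0.43195485 0.14155103 0.02      ]
side ns [0.44987828 0.2945762  0.02      ]
side nl [0.56426949 0.21835976 0.024     ]
```

```bash
python3 -m jog '{"xyz":[[0,0,-1],[0,0,-1],[0,0,-1],[0,0,-1],[0,0,0],[0,0,0],[0,0,0],[0,0,0]],"rotation":[[0,0,-1],[0,0,-1],[0,0,-1],[0,0,-1],[0,0,-1],[0,0,-1],[0,0,-1],[0,0,-1]],"hand":[85,85,85,85,85,85,85,85]}'; python3 -m jog '{"xyz":[[0,0,0],[0,0,0],[0,0,0],[0,0,0],[0,1,0],[0,1,0],[0,1,0],[0,1,0]],"rotation":[[0,0,-1],[0,0,-1],[0,0,-1],[0,0,-0.65],[0,0,0],[0,0,0],[0,0,0],[0,0,0]],"hand":[85,85,85,85,85,85,85,85]}'
```

```text
time: 1.02
eef_pos: [0.1804, -0.493, 0.3514]
tcp_rot: [[0.368, 0.93, 0.0], [0.93, -0.368, -0.0], [-0.0, 0.0, -1.0]]
contact_force: [0.1, 0.3, 0.4]
width: 0.0852
grasp_force: 0.0
time: 1.68
eef_pos: [0.3016, -0.4929, 0.3514]
tcp_rot: [[0.001, 1.0, 0.0], [1.0, -0.001, -0.0], [-0.0, 0.0, -1.0]]
contact_force: [0.3, -0.2, 0.3]
width: 0.0851
grasp_force: 0.0
```

```bash
python3 -m jog '{"xyz":[[1,0.28,0],[1,0.28,0],[1,0.28,0],[1,0.28,0],[1,0.28,0],[1,0.28,0],[1,0.28,0],[1,0.28,0]],"rotation":[[0,0,0],[0,0,0],[0,0,0],[0,0,0],[0,0,0],[0,0,0],[0,0,0],[0,0,0]],"hand":[85,85,85,85,85,85,85,85]}'; python3 -m jog '{"xyz":[[1,0.28,0],[1,0.28,0],[1,0.28,0],[1,0.28,0],[1,0.28,0],[1,0.28,0],[1,0.28,0],[1,0.28,0]],"rotation":[[0,0,0],[0,0,0],[0,0,0],[0,0,0],[0,0,0],[0,0,0],[0,0,0],[0,0,0]],"hand":[85,85,85,85,85,85,85,85]}';python3 -m jog '{"xyz":[[1,0.28,0],[1,0.28,0],[0,0,1],[0,0,1],[0,0,1],[0,0,1],[0,0,1],[0,0,1]],"rotation":[[0,0,0],[0,0,0],[0,0,0],[0,0,0],[0,0,0],[0,0,0],[0,0,0],[0,0,0]],"hand":[85,85,85,85,85,85,85,85]}'
```

```text
time: 2.35
eef_pos: [0.3677, -0.2515, 0.3514]
tcp_rot: [[0.0, 1.0, 0.0], [1.0, -0.0, -0.0], [-0.0, 0.0, -1.0]]
contact_force: [0.7, -1.2, 0.2]
width: 0.0851
grasp_force: 0.0
time: 3.02
eef_pos: [0.4349, -0.0115, 0.3515]
tcp_rot: [[0.0, 1.0, 0.0], [1.0, -0.0, -0.0], [-0.0, 0.0, -1.0]]
contact_force: [0.2, -0.0, 0.2]
width: 0.0851
grasp_force: 0.0
time: 3.68
eef_pos: [0.4514, 0.0471, 0.1701]
tcp_rot: [[-0.0, 1.0, 0.001], [1.0, 0.0, -0.0], [-0.0, 0.001, -1.0]]
contact_force: [0.2, -0.4, -0.1]
width: 0.085
grasp_force: 0.0
```

```bash
python3 -m jog '{"xyz":[[0,0.05,1],[0,0,1],[0,0,1],[0,0,1],[0,0,0.8],[0,0,0.5],[0,0,0.3],[0,0,0]],"rotation":[[0,0,0],[0,0,0],[0,0,0],[0,0,0],[0,0,0],[0,0,0],[0,0,0],[0,0,0]],"hand":[85,85,85,85,85,85,85,85]}'; python3 -m jog '{"xyz":[[0,0,0],[0,0,0],[0,0,0],[0,0,0],[0,0,0],[0,0,0],[0,0,0],[0,0,0]],"rotation":[[0,0,0],[0,0,0],[0,0,0],[0,0,0],[0,0,0],[0,0,0],[0,0,0],[0,0,0]],"hand":[50,50,50,50,50,50,50,50]}'
```

```text
time: 4.35
eef_pos: [0.4522, 0.047, 0.0018]
tcp_rot: [[0.0, 1.0, -0.003], [1.0, -0.0, 0.0], [0.0, -0.003, -1.0]]
contact_force: [0.4, 0.0, 0.6]
width: 0.085
grasp_force: 0.0
time: 5.02
eef_pos: [0.4534, 0.0469, 0.005]
tcp_rot: [[-0.001, 1.0, 0.002], [1.0, 0.001, -0.0], [-0.0, 0.002, -1.0]]
contact_force: [-2.5, 0.3, 6.7]
width: 0.0615
grasp_force: 63.6
```

```bash
python3 -m jog '{"xyz":[[0,0,-0.2],[0,0,-0.5],[0,0,-1],[0,0,-1],[0,0,-1],[0,0,-1],[0,0,0],[0,0,0]],"rotation":[[0,0,0],[0,0,0],[0,0,0],[0,0,0],[0,0,0],[0,0,0],[0,0,0],[0,0,0]],"hand":[50,50,50,50,50,50,50,50]}'; cat > look.py <<'E'
import sys
from h import *
# side-view and top-view crops around a world point
n,x,y,z=sys.argv[1],*map(float,sys.argv[2:5]); o=[]
for c,w in(("side",50),("top",50)):
    s=imaging.snapshot(c); u,v=proj(s,[[x,y,z]])[0].astype(int); print(c,u-w,v-w)
    o.append(cv2.resize(s["color"][max(v-w,0):v+w,max(u-w,0):u+w],(400,400),interpolation=cv2.INTER_CUBIC))
cv2.imwrite(f"pics/{n}.png",np.hstack(o))
E
python3 look.py l1 .453 .047 .12
```

```text
time: 5.68
eef_pos: [0.454, 0.0469, 0.1461]
tcp_rot: [[-0.0, 1.0, 0.005], [1.0, 0.0, -0.0], [-0.0, 0.005, -1.0]]
contact_force: [-1.1, 0.2, -5.5]
width: 0.0614
grasp_force: 67.8
side 220 125
top 213 147
```

View pics/l1.png

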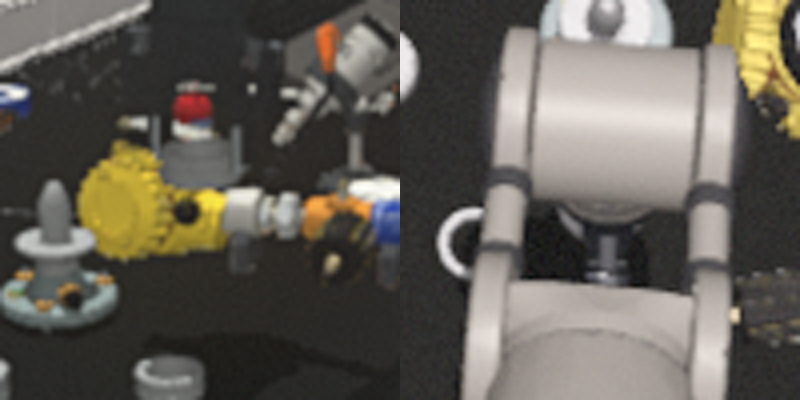

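The right half shows the wrist over the wide_large spot. The left half is clear at (270,175) with no gripper and no wide_large ring at (271,207), so I'll view the full side frame.

```bash
python3 - <<'E'
from h import *
s=imaging.snapshot("side"); cv2.imwrite("pics/s2.png",s["color"]); print(proj(s,[[.454,.047,.13],[.453,.047,0],[.566,.219,0]]))
E
```

```text
[[269.69650038 172.79361537]
 [270.50748033 210.54309563]
 [211.92109445 224.28110365]]
```

View pics/s2.png

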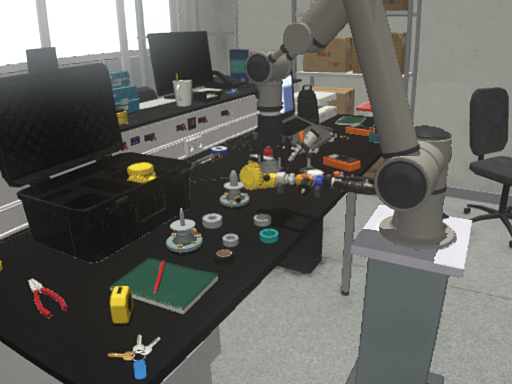

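```bash
python3 - <<'E'
from h import *
a=cv2.imread("pics/s2.png")[80:230,200:360]; a=cv2.resize(a,(640,600),interpolation=cv2.INTER_CUBIC)
cv2.imwrite("pics/s2c.png",cv2.convertScaleAbs((a/255.)**.45*255))
print(manip.read_state()["contact_force"],manip.read_state()["width"])
E
```

```text
[-1.2352466   0.00921579 -5.33673944] 0.061698757548449085
```

View pics/s2c.png

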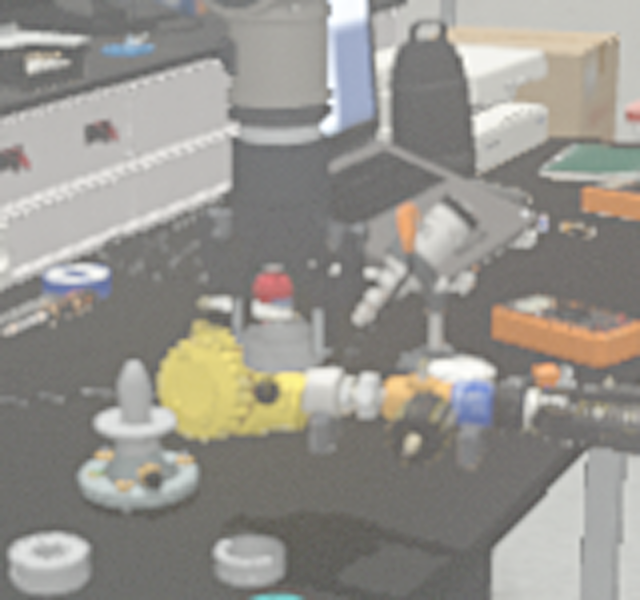

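The boosted crop shows wide_large held between the fingers at about (270,166), level, with the fingertips close to its underside. I'll carry it over the thick post.

```bash
python3 -m jog '{"xyz":[[0,0.5,0],[0,1,0],[0,1,0],[0,1,0],[0,0.7,0],[0,0.45,0],[0,0,0],[0,0,0]],"rotation":[[0,0,0],[0,0,0],[0,0,0],[0,0,0],[0,0,0],[0,0,0],[0,0,0],[0,0,0]],"hand":[50,50,50,50,50,50,50,50]}'; python3 - <<'E'
from h import *
s=imaging.snapshot("side");a=s["color"][120:220,185:285]; a=cv2.resize(a,(600,600),interpolation=cv2.INTER_CUBIC)
cv2.imwrite("pics/s3c.png",cv2.convertScaleAbs((a/255.)**.5*255))
E
```

```text
time: 6.5
eef_pos: [0.5916, 0.047, 0.1418]
tcp_rot: [[0.0, 1.0, -0.005], [1.0, -0.0, 0.0], [0.0, -0.005, -1.0]]
contact_force: [0.7, -0.9, -4.2]
width: 0.0613
grasp_force: 67.8
```

View pics/s3c.png

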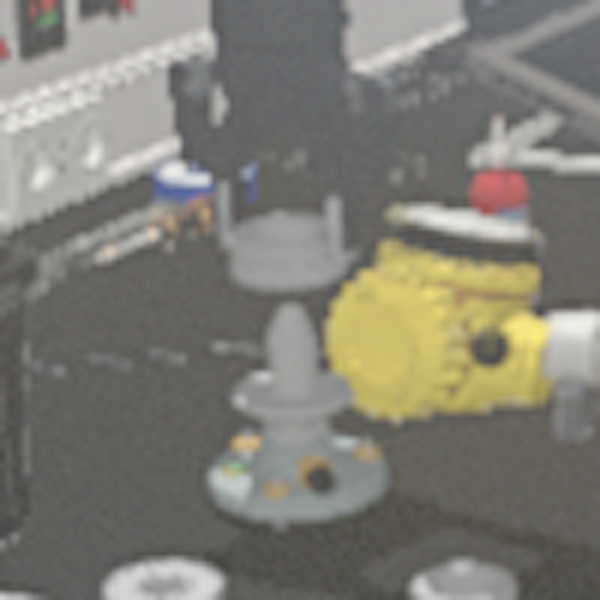

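The ring (288,255 in the crop) hangs within about 2 mm of the thick post's axis (292,340), well inside the 6 mm clearance, so I'll lower it.

```bash
python3 -m jog '{"xyz":[[0,0,0.3],[0,0,0.4],[0,0,0.4],[0,0,0.4],[0,0,0.3],[0,0,0.2],[0,0,0.1],[0,0,0]],"rotation":[[0,0,0],[0,0,0],[0,0,0],[0,0,0],[0,0,0],[0,0,0],[0,0,0],[0,0,0]],"hand":[50,50,50,50,50,50,50,50]}'
```

```text
time: 7.22
eef_pos: [0.5921, 0.047, 0.0806]
tcp_rot: [[0.0, 1.0, -0.001], [1.0, -0.0, -0.0], [-0.0, -0.001, -1.0]]
contact_force: [0.3, 0.4, -4.4]
width: 0.0614
grasp_force: 67.8
```

```bash
python3 -m jog '{"xyz":[[0,0,0.1],[0,0,0.1],[0,0,0.06],[0,0,0.05],[0,0,0],[0,0,0],[0,0,0],[0,0,0]],"rotation":[[0,0,0],[0,0,0],[0,0,0],[0,0,0],[0,0,0],[0,0,0],[0,0,0],[0,0,0]],"hand":[50,50,50,50,50,50,50,50]}'
```

```text
time: 7.88
eef_pos: [0.5927, 0.0469, 0.0722]
tcp_rot: [[0.0, 1.0, 0.0], [1.0, -0.0, -0.0], [-0.0, 0.0, -1.0]]
contact_force: [-0.2, 0.1, -3.4]
width: 0.0613
grasp_force: 67.9
```

```bash
python3 -m jog '{"xyz":[[0,0,0.07],[0,0,0],[0,0,0],[0,0,0],[0,0,0],[0,0,0],[0,0,0],[0,0,0]],"rotation":[[0,0,0],[0,0,0],[0,0,0],[0,0,0],[0,0,0],[0,0,0],[0,0,0],[0,0,0]],"hand":[50,50,50,85,85,85,85,85]}';  python3 -m jog '{"xyz":[[0,0,-0.2],[0,0,-0.5],[0,0,-1],[0,0,-1],[0,0,-0.8],[0,-1,0],[0,-1,0],[0,-1,0]],"rotation":[[0,0,0],[0,0,0],[0,0,0],[0,0,0],[0,0,0],[0,0,0],[0,0,0],[0,0,0]],"hand":[85,85,85,85,85,85,85,85]}'
```

```text
time: 8.55
eef_pos: [0.5928, 0.0469, 0.07]
tcp_rot: [[0.0, 1.0, 0.0], [1.0, -0.0, -0.0], [-0.0, 0.0, -1.0]]
contact_force: [-0.9, -0.5, -0.1]
width: 0.085
grasp_force: 0.0
time: 9.22
eef_pos: [0.5018, 0.0469, 0.1756]
tcp_rot: [[0.0, 1.0, 0.001], [1.0, -0.0, -0.0], [-0.0, 0.001, -1.0]]
contact_force: [-0.9, -0.3, -0.8]
width: 0.0851
grasp_force: 0.0
```

```bash
python3 -m jog '{"xyz":[[1,-0.8,0],[1,-0.8,0],[1,-0.7,0],[0.17,0,1],[0,0,1],[0,0,1],[0,0,0],[0,0,0]],"rotation":[[0,0,0],[0,0,0],[0,0,0],[0,0,0],[0,0,0],[0,0,0],[0,0,0],[0,0,0]],"hand":[85,85,85,85,85,85,85,85]}';  python3 -m jog '{"xyz":[[0,0,1],[0,0,0.8],[0,0,0.5],[0,0,0.2],[0,0,0],[0,0,0],[0,0,0],[0,0,0]],"rotation":[[0,0,0],[0,0,0],[0,0,0],[0,0,0],[0,0,0],[0,0,0],[0,0,0],[0,0,0]],"hand":[85,85,85,85,85,85,85,85]}'; python3 -m jog '{"xyz":[[0,0,0],[0,0,0],[0,0,0],[0,0,0],[0,0,0],[0,0,0],[0,0,0],[0,0,0]],"rotation":[[0,0,0],[0,0,0],[0,0,0],[0,0,0],[0,0,0],[0,0,0],[0,0,0],[0,0,0]],"hand":[35,35,35,35,35,35,35,35]}'
```

```text
time: 9.88
eef_pos: [0.433, 0.142, 0.0847]
tcp_rot: [[-0.0, 1.0, -0.003], [1.0, 0.0, -0.0], [-0.0, -0.003, -1.0]]
contact_force: [0.3, -0.1, 0.6]
width: 0.0848
grasp_force: 0.0
time: 10.55
eef_pos: [0.4347, 0.1422, 0.0112]
tcp_rot: [[0.0, 1.0, 0.003], [1.0, -0.0, 0.0], [0.0, 0.003, -1.0]]
contact_force: [-0.5, -0.3, -1.2]
width: 0.0851
grasp_force: 0.0
time: 11.22
eef_pos: [0.4338, 0.1421, 0.011]
tcp_rot: [[-0.0, 1.0, 0.001], [1.0, 0.0, -0.0], [-0.0, 0.001, -1.0]]
contact_force: [-3.6, -0.2, 14.9]
width: 0.0489
grasp_force: 59.4
```

```bash
python3 -m jog '{"xyz":[[0,0,-0.2],[0,0,-0.7],[0,0,-1],[0,0,-1],[0,0,-1],[0,0,-0.8],[0,0,-0.4],[0,0,0]],"rotation":[[0,0,0],[0,0,0],[0,0,0],[0,0,0],[0,0,0],[0,0,0],[0,0,0],[0,0,0]],"hand":[35,35,35,35,35,35,35,35]}';  python3 -m jog '{"xyz":[[-0.4,0.7,0],[-0.5,0.9,0],[-0.6,0.9,0],[-0.6,0.9,0],[-0.6,0.9,0],[-0.4,0.7,0],[-0.07,0.27,0],[0,0,0]],"rotation":[[0,0,0],[0,0,0],[0,0,0],[0,0,0],[0,0,0],[0,0,0],[0,0,0],[0,0,0]],"hand":[35,35,35,35,35,35,35,35]}';  python3 - <<'E'
from h import *
s=imaging.snapshot("side");a=s["color"][120:220,185:285]; a=cv2.resize(a,(600,600),interpolation=cv2.INTER_CUBIC)
cv2.imwrite("pics/s4c.png",cv2.convertScaleAbs((a/255.)**.5*255))
E
```

```text
time: 11.88
eef_pos: [0.4351, 0.1423, 0.1657]
tcp_rot: [[-0.0, 1.0, 0.006], [1.0, 0.0, 0.001], [0.001, 0.006, -1.0]]
contact_force: [0.4, -0.2, -2.0]
width: 0.0487
grasp_force: 62.4
time: 12.55
eef_pos: [0.5924, 0.046, 0.1609]
tcp_rot: [[0.002, 1.0, -0.002], [1.0, -0.002, 0.0], [0.0, -0.002, -1.0]]
contact_force: [-0.5, 0.9, -1.3]
width: 0.0484
grasp_force: 62.4
```

View pics/s4c.png

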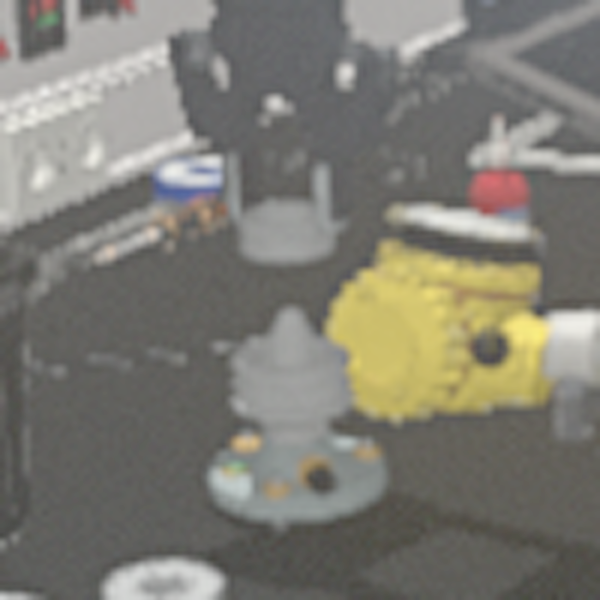

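Wide_large sits flat on the carrier and wide_small is held level at (286,232), nearly over the post at (292,320). I'll lower it.

```bash
python3 -m jog '{"xyz":[[0,-0.05,0.3],[0,0,0.4],[0,0,0.4],[0,0,0.3],[0,0,0.2],[0,0,0.1],[0,0,0],[0,0,0]],"rotation":[[0,0,0],[0,0,0],[0,0,0],[0,0,0],[0,0,0],[0,0,0],[0,0,0],[0,0,0]],"hand":[35,35,35,35,35,35,35,35]}';  python3 -m jog '{"xyz":[[0,0,0.1],[0,0,0.05],[0,0,0.05],[0,0,0],[0,0,0],[0,0,0],[0,0,0],[0,0,0]],"rotation":[[0,0,0],[0,0,0],[0,0,0],[0,0,0],[0,0,0],[0,0,0],[0,0,0],[0,0,0]],"hand":[35,35,35,35,35,35,35,35]}'
```

```text
time: 13.27
eef_pos: [0.5903, 0.0471, 0.1122]
tcp_rot: [[-0.0, 1.0, 0.0], [1.0, 0.0, -0.0], [-0.0, 0.0, -1.0]]
contact_force: [-0.3, 0.2, -2.1]
width: 0.0485
grasp_force: 62.4
time: 13.93
eef_pos: [0.5903, 0.0469, 0.106]
tcp_rot: [[0.0, 1.0, 0.0], [1.0, -0.0, -0.0], [-0.0, 0.0, -1.0]]
contact_force: [-0.0, -0.1, -0.9]
width: 0.0486
grasp_force: 62.4
```

```bash
python3 -m jog '{"xyz":[[0,0,0.05],[0,0,0.05],[0,0,0],[0,0,0],[0,0,0],[0,0,0],[0,0,0],[0,0,0]],"rotation":[[0,0,0],[0,0,0],[0,0,0],[0,0,0],[0,0,0],[0,0,0],[0,0,0],[0,0,0]],"hand":[35,35,35,35,35,35,35,35]}'
```

```text
time: 14.6
eef_pos: [0.5903, 0.047, 0.103]
tcp_rot: [[-0.0, 1.0, 0.0], [1.0, 0.0, -0.0], [-0.0, 0.0, -1.0]]
contact_force: [-1.5, 0.4, -1.6]
width: 0.0483
grasp_force: 62.4
```

```bash
python3 -m jog '{"xyz":[[0,0,0.06],[0,0,0.04],[0,0,0],[0,0,0],[0,0,0],[0,0,0],[0,0,0],[0,0,0]],"rotation":[[0,0,0],[0,0,0],[0,0,0],[0,0,0],[0,0,0],[0,0,0],[0,0,0],[0,0,0]],"hand":[35,35,35,35,35,35,35,35]}'
```

```text
time: 15.27
eef_pos: [0.5903, 0.047, 0.1]
tcp_rot: [[-0.0, 1.0, 0.0], [1.0, 0.0, -0.0], [-0.0, 0.0, -1.0]]
contact_force: [1.0, -0.4, -1.1]
width: 0.0488
grasp_force: 62.5
```

```bash
python3 -m jog '{"xyz":[[0,0,0.06],[0,0,0.04],[0,0,0],[0,0,0],[0,0,0],[0,0,0],[0,0,0],[0,0,0]],"rotation":[[0,0,0],[0,0,0],[0,0,0],[0,0,0],[0,0,0],[0,0,0],[0,0,0],[0,0,0]],"hand":[35,35,35,35,35,35,35,35]}'
```

```text
time: 15.93
eef_pos: [0.5904, 0.0469, 0.0982]
tcp_rot: [[-0.0, 1.0, 0.001], [1.0, 0.0, -0.0], [-0.0, 0.001, -1.0]]
contact_force: [-2.6, -0.4, 9.0]
width: 0.0487
grasp_force: 63.6
```

```bash
python3 -m jog '{"xyz":[[0,0,-0.05],[0,0,0],[0,0,0],[0,0,0],[0,0,0],[0,0,0],[0,0,-0.3],[0,0,-0.7]],"rotation":[[0,0,0],[0,0,0],[0,0,0],[0,0,0],[0,0,0],[0,0,0],[0,0,0],[0,0,0]],"hand":[60,80,80,80,80,85,85,85]}'; python3 -m jog '{"xyz":[[0,0,-1],[0.5,0,-0.7],[1,-0.2,0],[1,-0.2,0],[1,-0.2,0],[1,-0.2,0],[1,0,0],[0.2,0,0]],"rotation":[[0,0,0],[0,0,0],[0,0,0],[0,0,0],[0,0,0],[0,0,0],[0,0,0],[0,0,0]],"hand":[85,85,85,85,85,85,85,85]}'
```

```text
time: 16.6
eef_pos: [0.5885, 0.047, 0.1264]
tcp_rot: [[0.0, 1.0, -0.006], [1.0, -0.0, 0.0], [0.0, -0.006, -1.0]]
contact_force: [-0.6, -0.7, -0.2]
width: 0.085
grasp_force: 0.0
time: 17.27
eef_pos: [0.5655, 0.2223, 0.1803]
tcp_rot: [[-0.003, 1.0, 0.001], [1.0, 0.003, 0.002], [0.002, 0.001, -1.0]]
contact_force: [-0.3, -0.8, 0.3]
width: 0.0847
grasp_force: 0.0
```

```bash
python3 look.py l5 .594 .048 .09
```

```text
side 182 128
top 214 99
```

View pics/l5.png

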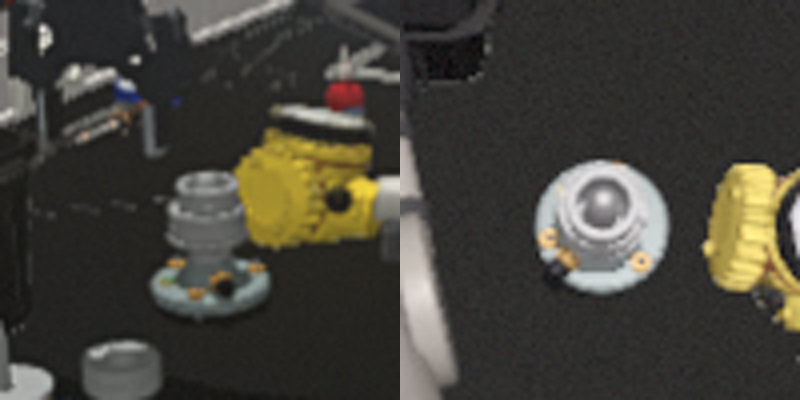

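Both wide rings are stacked level on the thick post: side (207,205), top (600,205) with the post centred in the bore. Next is narrow_large.

```bash
python3 -m jog '{"xyz":[[-0.1,0.02,1],[0,0,1],[0,0,1],[0,0,1],[0,0,0.9],[0,0,0.5],[0,0,0.37],[0,0,0]],"rotation":[[0,0,0],[0,0,0],[0,0,0],[0,0,0],[0,0,0],[0,0,0],[0,0,0],[0,0,0]],"hand":[85,85,85,85,85,85,85,85]}'; python3 -m jog '{"xyz":[[0,0,0],[0,0,0],[0,0,0],[0,0,0],[0,0,0],[0,0,0],[0,0,0],[0,0,0]],"rotation":[[0,0,0],[0,0,0],[0,0,0],[0,0,0],[0,0,0],[0,0,0],[0,0,0],[0,0,0]],"hand":[45,45,45,45,45,45,45,45]}'
```

```text
time: 18.03
eef_pos: [0.5659, 0.2133, 0.0042]
tcp_rot: [[0.001, 1.0, -0.004], [1.0, -0.001, -0.001], [-0.001, -0.004, -1.0]]
contact_force: [-0.0, -0.8, 0.4]
width: 0.0847
grasp_force: 0.0
time: 18.7
eef_pos: [0.5676, 0.2149, 0.0085]
tcp_rot: [[-0.0, 1.0, 0.002], [1.0, 0.0, 0.0], [0.0, 0.002, -1.0]]
contact_force: [-2.6, -2.3, 4.7]
width: 0.0567
grasp_force: 64.3
```

```bash
python3 -m jog '{"xyz":[[0,0,-0.2],[0,0,-0.7],[0,0,-1],[0,0,-1],[0,0,-1],[0,0,-0.7],[0,0,-0.3],[0,0,0]],"rotation":[[0,0,0],[0,0,0],[0,0,0],[0,0,0],[0,0,0],[0,0,0],[0,0,0],[0,0,0]],"hand":[45,45,45,45,45,45,45,45]}'; python3 -m jog '{"xyz":[[0.5,0,0],[1,-0.1,0],[1,-0.1,0],[1,-0.1,0],[1,-0.1,0],[0.5,0,0],[0.07,0,0],[0,0,0]],"rotation":[[0,0,0],[0,0,0],[0,0,0],[0,0,0],[0,0,0],[0,0,0],[0,0,0],[0,0,0]],"hand":[45,45,45,45,45,45,45,45]}'; python3 -m jog '{"xyz":[[0,0,0],[0,0,0],[0,0,0],[0,0,0],[0,0,0],[0,0,0],[0,0,0],[0,0,0]],"rotation":[[0,0,0],[0,0,0],[0,0,0],[0,0,0],[0,0,0],[0,0,0],[0,0,0],[0,0,0]],"hand":[45,45,45,45,45,45,45,45]}'; python3 - <<'E'
from h import *
s=imaging.snapshot("side");a=s["color"][150:260,130:240]; a=cv2.resize(a,(600,600),interpolation=cv2.INTER_CUBIC)
cv2.imwrite("pics/s6c.png",cv2.convertScaleAbs((a/255.)**.5*255))
E
```

```text
time: 19.37
eef_pos: [0.5681, 0.2153, 0.1562]
tcp_rot: [[-0.0, 1.0, 0.005], [1.0, 0.0, 0.001], [0.001, 0.005, -1.0]]
contact_force: [0.7, 0.1, -4.3]
width: 0.0563
grasp_force: 65.5
time: 20.03
eef_pos: [0.5534, 0.3681, 0.1506]
tcp_rot: [[-0.002, 1.0, -0.004], [1.0, 0.002, -0.002], [-0.002, -0.004, -1.0]]
contact_force: [0.2, -0.2, -3.1]
width: 0.0565
grasp_force: 65.4
time: 20.7
eef_pos: [0.5549, 0.3669, 0.1534]
tcp_rot: [[0.0, 1.0, 0.0], [1.0, -0.0, 0.0], [0.0, 0.0, -1.0]]
contact_force: [0.0, 0.1, -4.7]
width: 0.0565
grasp_force: 65.4
```

View pics/s6c.png

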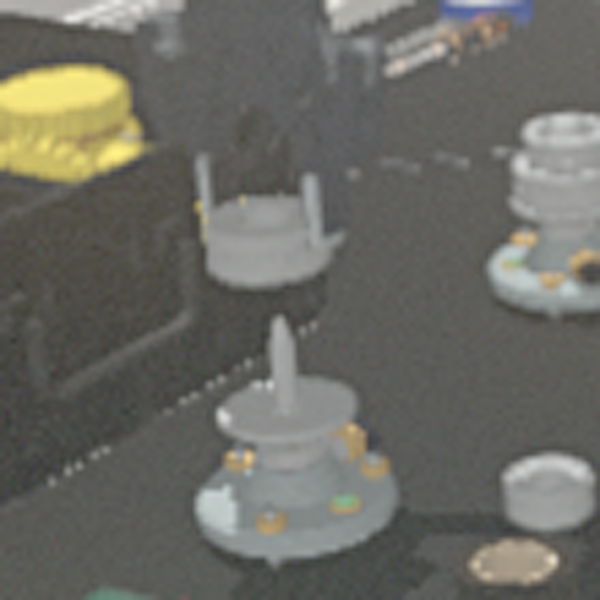

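```bash
python3 - <<'E'
from meas import *
s=imaging.snapshot("side")
f=lambda x,y:np.array([130+(x+.5)/5.4545-.5,150+(y+.5)/5.4545-.5])
for z in(.1435,.1465,.149): print("ring",z,ring([(s,f(268,242))],.03,.024,z)[0])
print("plate",onz(s,[f(288,408)],.067)[0],"tip",onz(s,[f(280,318)],.114)[0])
# vertical axis through plate centre: pixels by height
p=onz(s,[f(288,408)],.067)[0]
for z in(.067,.115,.155): print(z,(proj(s,[[p[0],p[1],z]])[0]-[130,150]+.5)*5.4545-.5)
E
```

```text
ring 0.1435 [0.55641572 0.36904294]
ring 0.1465 [0.55124514 0.37497913]
ring 0.149 [0.54693638 0.37992589]
plate [0.55340464 0.37000232 0.067     ] tip [0.55589598 0.36642038 0.114     ]
0.067 [288. 408.]
0.115 [279.20178616 319.62342629]
0.155 [271.79593952 243.81280453]
```

The ring (268,242) is within about 2 mm of the projected post axis (272,244), so I'll lower it.

```bash
python3 -m jog '{"xyz":[[0,-0.03,0.3],[0,0,0.5],[0,0,0.5],[0,0,0.5],[0,0,0.4],[0,0,0.2],[0,0,0.1],[0,0,0]],"rotation":[[0,0,0],[0,0,0],[0,0,0],[0,0,0],[0,0,0],[0,0,0],[0,0,0],[0,0,0]],"hand":[45,45,45,45,45,45,45,45]}'; python3 -m jog '{"xyz":[[0,0,0.05],[0,0,0.05],[0,0,0.04],[0,0,0],[0,0,0],[0,0,0],[0,0,0],[0,0,0]],"rotation":[[0,0,0],[0,0,0],[0,0,0],[0,0,0],[0,0,0],[0,0,0],[0,0,0],[0,0,0]],"hand":[45,45,45,45,45,45,45,45]}'
```

```text
time: 21.47
eef_pos: [0.5538, 0.367, 0.0776]
tcp_rot: [[0.0, 1.0, -0.001], [1.0, -0.0, -0.0], [-0.0, -0.001, -1.0]]
contact_force: [0.4, 0.8, -3.2]
width: 0.0565
grasp_force: 65.4
time: 22.13
eef_pos: [0.5544, 0.3673, 0.0745]
tcp_rot: [[0.0, 1.0, 0.001], [1.0, -0.0, 0.001], [0.001, 0.001, -1.0]]
contact_force: [2.4, 1.7, -1.1]
width: 0.0564
grasp_force: 65.8
```

```bash
python3 -m jog '{"xyz":[[0,0,0.06],[0,0,0],[0,0,0],[0,0,0],[0,0,0],[0,0,0],[0,0,-0.2],[0,0,-0.5]],"rotation":[[0,0,0],[0,0,0],[0,0,0],[0,0,0],[0,0,0],[0,0,0],[0,0,0],[0,0,0]],"hand":[45,45,85,85,85,85,85,85]}'; python3 -m jog '{"xyz":[[0,0,-1],[0,0,-1],[0,0,-0.7],[-0.7,-1,0],[-0.7,-1,0],[-0.7,-1,0],[-0.23,-0.47,0],[0,0,0]],"rotation":[[0,0,0],[0,0,0],[0,0,0],[0,0,0],[0,0,0],[0,0,0],[0,0,0],[0,0,0]],"hand":[85,85,85,85,85,85,85,85]}'; python3 look.py l7 .555 .37 .08
```

```text
time: 22.8
eef_pos: [0.5526, 0.3663, 0.0914]
tcp_rot: [[0.0, 1.0, -0.004], [1.0, -0.0, -0.002], [-0.002, -0.004, -1.0]]
contact_force: [-0.2, 0.5, -0.5]
width: 0.085
grasp_force: 0.0
time: 23.47
eef_pos: [0.4469, 0.2958, 0.1751]
tcp_rot: [[-0.0, 1.0, -0.002], [1.0, 0.0, -0.001], [-0.001, -0.002, -1.0]]
contact_force: [0.7, 0.5, 1.1]
width: 0.0847
grasp_force: 0.0
side 131 169
top 102 111
```

View pics/l7.png

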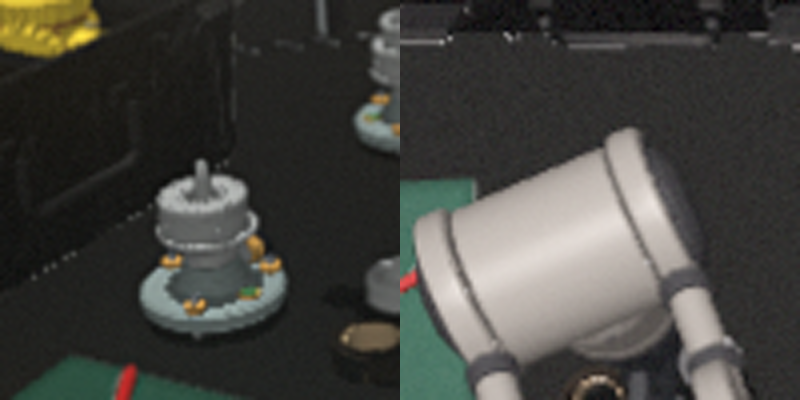

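Narrow_large sits flat on the thin carrier (side (203,210)) with the post through its bore. Next is narrow_small.

```bash
python3 -m jog '{"xyz":[[0,0,1],[0,0,1],[0,0,1],[0,0,1],[0,0,0.7],[0,0,0.5],[0,0,0.2],[0,0,0]],"rotation":[[0,0,0],[0,0,0],[0,0,0],[0,0,0],[0,0,0],[0,0,0],[0,0,0],[0,0,0]],"hand":[85,85,85,85,85,85,85,85]}'; python3 -m jog '{"xyz":[[0,0,0],[0,0,0],[0,0,0],[0,0,0],[0,0,0],[0,0,0],[0,0,0],[0,0,0]],"rotation":[[0,0,0],[0,0,0],[0,0,0],[0,0,0],[0,0,0],[0,0,0],[0,0,0],[0,0,0]],"hand":[28,28,28,28,28,28,28,28]}'
```

```text
time: 24.23
eef_pos: [0.4501, 0.2972, 0.0106]
tcp_rot: [[0.0, 1.0, -0.002], [1.0, -0.0, -0.001], [-0.001, -0.002, -1.0]]
contact_force: [0.1, -0.4, 0.0]
width: 0.085
grasp_force: 0.0
time: 24.9
eef_pos: [0.4505, 0.2975, 0.0141]
tcp_rot: [[-0.0, 1.0, 0.002], [1.0, 0.0, 0.001], [0.001, 0.002, -1.0]]
contact_force: [-2.5, -0.8, 8.5]
width: 0.0398
grasp_force: 59.3
```

```bash
python3 -m jog '{"xyz":[[0,0,-0.2],[0,0,-0.7],[0,0,-1],[0,0,-1],[0,0,-1],[0,0,-0.8],[0,0,-0.4],[0,0,0]],"rotation":[[0,0,0],[0,0,0],[0,0,0],[0,0,0],[0,0,0],[0,0,0],[0,0,0],[0,0,0]],"hand":[28,28,28,28,28,28,28,28]}'; python3 -m jog '{"xyz":[[0.3,0.5,0],[0.6,0.9,0],[0.6,0.9,0],[0.5,0.7,0],[0.3,0.4,0],[0.1,0.07,0],[0,0,0],[0,0,0]],"rotation":[[0,0,0],[0,0,0],[0,0,0],[0,0,0],[0,0,0],[0,0,0],[0,0,0],[0,0,0]],"hand":[28,28,28,28,28,28,28,28]}'; python3 -m jog '{"xyz":[[0,0,0],[0,0,0],[0,0,0],[0,0,0],[0,0,0],[0,0,0],[0,0,0],[0,0,0]],"rotation":[[0,0,0],[0,0,0],[0,0,0],[0,0,0],[0,0,0],[0,0,0],[0,0,0],[0,0,0]],"hand":[28,28,28,28,28,28,28,28]}'; python3 - <<'E'
from h import *
s=imaging.snapshot("side");a=s["color"][150:260,130:240]; a=cv2.resize(a,(600,600),interpolation=cv2.INTER_CUBIC)
cv2.imwrite("pics/s8c.png",cv2.convertScaleAbs((a/255.)**.5*255))
E
```

```text
time: 25.57
eef_pos: [0.4513, 0.2979, 0.1691]
tcp_rot: [[-0.0, 1.0, 0.006], [1.0, 0.0, 0.003], [0.003, 0.006, -1.0]]
contact_force: [-0.3, -0.0, -1.2]
width: 0.0398
grasp_force: 60.9
time: 26.23
eef_pos: [0.5528, 0.3686, 0.1641]
tcp_rot: [[-0.0, 1.0, -0.002], [1.0, 0.0, -0.001], [-0.001, -0.002, -1.0]]
contact_force: [0.1, 0.5, -2.0]
width: 0.0396
grasp_force: 61.0
time: 26.9
eef_pos: [0.5539, 0.3691, 0.1653]
tcp_rot: [[0.0, 1.0, 0.0], [1.0, -0.0, -0.0], [-0.0, 0.0, -1.0]]
contact_force: [-0.2, 0.2, -2.3]
width: 0.0398
grasp_force: 61.0
```

View pics/s8c.png

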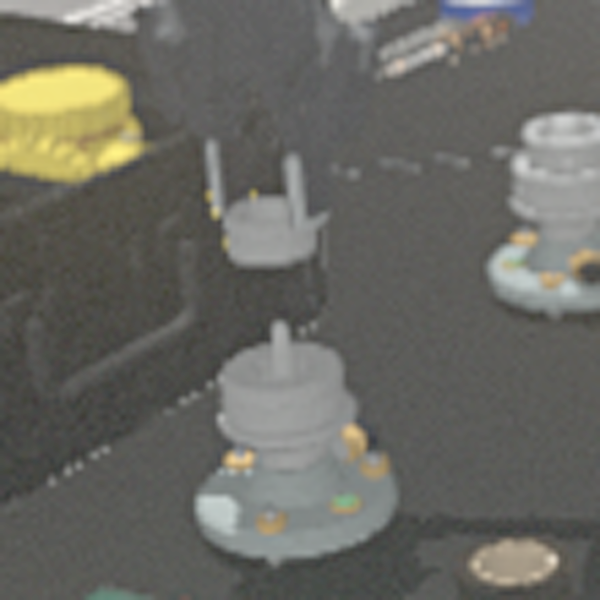

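Narrow_small (271,232) hangs on the post axis (about 270 at this height), so I'll lower it.

```bash
python3 -m jog '{"xyz":[[0,0,0.3],[0,0,0.4],[0,0,0.4],[0,0,0.4],[0,0,0.3],[0,0,0.1],[0,0,0.05],[0,0,0]],"rotation":[[0,0,0],[0,0,0],[0,0,0],[0,0,0],[0,0,0],[0,0,0],[0,0,0],[0,0,0]],"hand":[28,28,28,28,28,28,28,28]}'; python3 -m jog '{"xyz":[[0,0,0.05],[0,0,0.05],[0,0,0.05],[0,0,0],[0,0,0],[0,0,0],[0,0,0],[0,0,0]],"rotation":[[0,0,0],[0,0,0],[0,0,0],[0,0,0],[0,0,0],[0,0,0],[0,0,0],[0,0,0]],"hand":[28,28,28,28,28,28,28,28]}'
```

```text
time: 27.62
eef_pos: [0.554, 0.3692, 0.1066]
tcp_rot: [[0.0, 1.0, -0.0], [1.0, -0.0, -0.0], [-0.0, -0.0, -1.0]]
contact_force: [-0.7, -1.3, -0.7]
width: 0.0397
grasp_force: 61.0
time: 28.28
eef_pos: [0.5543, 0.3693, 0.1026]
tcp_rot: [[0.0, 1.0, 0.001], [1.0, -0.0, 0.0], [0.0, 0.001, -1.0]]
contact_force: [0.9, 0.1, 0.0]
width: 0.0401
grasp_force: 61.3
```

Contact is near. I'll go 1.5 mm lower and read the force.

```bash
python3 -m jog '{"xyz":[[0,0,0.05],[0,0,0],[0,0,0],[0,0,0],[0,0,0],[0,0,0],[0,0,0],[0,0,0]],"rotation":[[0,0,0],[0,0,0],[0,0,0],[0,0,0],[0,0,0],[0,0,0],[0,0,0],[0,0,0]],"hand":[28,28,28,28,28,28,28,28]}'
```

```text
time: 28.95
eef_pos: [0.5543, 0.3693, 0.1012]
tcp_rot: [[0.0, 1.0, 0.001], [1.0, -0.0, 0.0], [0.0, 0.001, -1.0]]
contact_force: [1.8, -0.0, 4.9]
width: 0.0402
grasp_force: 61.9
```

Contact made. Next I'll release, lift and back away.

```bash
python3 -m jog '{"xyz":[[0,0,0],[0,0,0],[0,0,0],[0,0,0],[0,0,0],[0,0,0],[0,0,-0.2],[0,0,-0.6]],"rotation":[[0,0,0],[0,0,0],[0,0,0],[0,0,0],[0,0,0],[0,0,0],[0,0,0],[0,0,0]],"hand":[50,80,80,80,80,80,80,80]}'; python3 -m jog '{"xyz":[[0,0,-1],[0,0,-1],[0,0,-1],[-1,0,-0.5],[-1,-0.5,0],[-1,-0.5,0],[-1,-0.5,0],[-1,-0.5,0]],"rotation":[[0,0,0],[0,0,0],[0,0,0],[0,0,0],[0,0,0],[0,0,0],[0,0,0],[0,0,0]],"hand":[80,80,80,80,80,80,80,80]}'; python3 -m jog '{"xyz":[[-1,-0.5,0],[-1,-0.5,0],[-1,-0.5,0],[-1,0,0],[0,0,0],[0,0,0],[0,0,0],[0,0,0]],"rotation":[[0,0,0],[0,0,0],[0,0,0],[0,0,0],[0,0,0],[0,0,0],[0,0,0],[0,0,0]],"hand":[80,80,80,80,80,80,80,80]}'; python3 - <<'E'
from h import *
o=[]
for c,(u,v) in (("side",(205,215)),("top",(205,185))):
    s=imaging.snapshot(c);o.append(cv2.resize(s["color"][v-66:v+66,u-66:u+66],(400,400),interpolation=cv2.INTER_CUBIC))
cv2.imwrite("pics/end.png",np.hstack(o))
E
```

```text
time: 29.62
eef_pos: [0.5525, 0.3684, 0.1224]
tcp_rot: [[0.0, 1.0, -0.005], [1.0, -0.0, -0.003], [-0.003, -0.005, -1.0]]
contact_force: [-0.1, 0.9, -0.1]
width: 0.0801
grasp_force: 0.0
time: 30.28
eef_pos: [0.493, 0.2179, 0.2303]
tcp_rot: [[-0.0, 1.0, 0.001], [1.0, 0.0, 0.0], [0.0, 0.001, -1.0]]
contact_force: [0.3, -0.5, 0.5]
width: 0.08
grasp_force: 0.0
time: 30.95
eef_pos: [0.4492, 0.0999, 0.23]
tcp_rot: [[-0.001, 1.0, 0.0], [1.0, 0.001, 0.0], [0.0, 0.0, -1.0]]
contact_force: [-0.0, 0.2, -0.1]
width: 0.0802
grasp_force: 0.0
```

View pics/end.png

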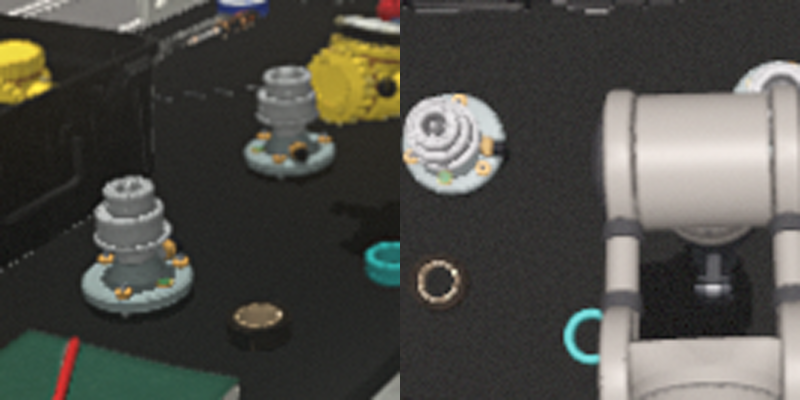

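Both stacks stand level on their carriers, thin at (130,215) and thick at (287,100) in the left half. The tape roll (260,322) and the turquoise ring are untouched and the arm is clear, so I'll hand in.

```bash
python3 -c "
from plant import manip
print(manip.finish_job())"
```

```text
the job is handed in; nothing more can be done
None
```

The job is handed in at about 31 s: the final pictures show each pair of masses stacked level on its post, larger below, and the tape roll in place; I never went near the dial gauge, though I did not check it in a final picture, and the hand-in returned no verdict.

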